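Open the bench air valve to its stop, then back it off a quarter turn

ROBOT

A 7-joint arm with a two-finger parallel gripper is mounted at the origin on the work surface. World frame = base frame: x ahead of the robot, y to its left, z up, the work surface at z = 0. Lengths are in m, angles in rad, forces in N, time in s.
With the tool pointing down it reaches from about 0.425 to 0.875 m from the base axis. Payload 4.7 kg.
Tool frame: the origin (TCP) lies midway between the tips of the shut fingers; the grasp point (between the pads) lies 19 mm behind it; z points along the fingers, y is the line along which they close (so a half turn about z gives the same grasp; the last joint's range is limited). The gripper opens to 87 mm and grips with 3 to 60 N. Pads are 19 mm wide; open, the fingers measure 117 mm over their backs; the gripper's body (75 mm by 190 mm) begins 51 mm behind the grasp point.
Start: joints at [1.329, 0.321, -0.07, 1.45, 0.023, 1.371, -0.057], TCP at [0.164, -0.629, 0.223] pointing down, gripper open.
Joint ranges: [-2.86, 2.86], [-0.3, 2.09], [-1.38, 1.24], [0.06, 2.45], [-1.56, 4.7], [0.09, 2.05], [-2.69, 2.69]. Speed limits (rad/s): [2.57, 2.57, 3.14, 3.14, 3.14, 3.14, 3.14].

INTERFACE

Orientations are given as a rotation vector (axis times angle).
In Python, from bench import ctrl gives the robot as it stands. The module is installed in compiled form; this text tells all that it offers.
- The arm moves only by the shell command python3 -m handwheel 'ROWS' [FORCE]. ROWS is JSON, a list of rows, each a list of 7 numbers: the finger opening in m, from 0 to 0.087, then the shift along the tool's x, y, z in m, then the turn, a rotation vector about the tool's x, y, z in degrees. A call has 1 to 12 rows; each row shifts and turns the commanded pose from where the row before left it, along the tool's axes as they then stand; what a row does not reach is not made up. A row lasts 1/8 s, in which the tool goes at most 62.5 mm and 10.7 degrees, less where a joint would pass 70% of its speed; a pose out of reach is approached as far as the arm can. A call is refused whole if a number of a shift passes 0.0625 or a number of a turn 10.7, either way. A call with a gripper value outside its range is refused whole. The fingers move at their own pace and stop on an object; FORCE is the grip in N (left out, the last holds). Time passes only in rows, so rows that do not move let the fingers close. It gives the time, the measured TCP pose, the force, the opening and the grip force at its end, in the units of the state.
- ctrl.get_state(): the state, without advancing time (a new reading comes with each control period).
- ctrl.get_image(name): name is "scene" or "top" or "wrist"; returns (picture, depth): 480x640x3 uint8, blue, green, red; 480x640 float32, m along the optical axis (not along the pixel's ray), 0 where there is no reading.
- ctrl.camera_info(name): a dict with "intrinsics" (3x3 intrinsics, pixels), "D" ([k1, k2, p1, p2, k3] as OpenCV has them; the pictures are not rectified), "R" (3x3) and "t" (3): a world point X has camera coordinates R X + t. Camera axes: x right, y down, z forward; pixel columns grow to the right and rows downward; lengths in m; the calibration is good to about 2 mm. A picture is of the moment at which its call begins: read the wrist's pose just before it. camera_info takes no time and is no camera call; for the wrist camera it gives the pose at the moment of the call.
- ctrl.close_job(): hands the job in; it is judged then, once.
The state is a dict: "time": time; "joint_positions": joint angles; "qd": joint speeds; "joint_torque": joint torques, N m; "position": TCP position; "tool_rot": TCP orientation; "ft_force": force on the tool from outside, world axes, zero at the start; "torque": the same for the moment, N m; "grip_width": opening from 0.0 (shut) to 1.0 (fully open); "grip_force": force on a finger pad.
Only numpy, scipy, OpenCV 4.12 (cv2) and the standard library are available. Lean on these libraries where they do the work, as an engineer would, in place of code of your own. Each camera call takes 0.05 s, during which the arm holds its last target. There are 200 camera calls.

TASK

Open the air valve on the bench rig: turn its red handwheel anticlockwise (seen from above), letting your hand rise with the stem, until the yellow collar is pressed firmly against the stop nut, then turn it back about a quarter turn so that it cannot jam, and let go. The valve stands on soft rubber mounts: do not pull it up or push it down by more than a millimetre or two, do not force it hard against the stop, and leave the things around it where they are.

Things in the scene. Friction and masses are not known exactly. Their poses are not given: they have to be found in the camera images.
- rig: steel base plate bolted to the bench, 150 x 220 x 12 mm, its origin at the centre of its underside on the bench; it carries the brass valve, whose pipe lies along the plate's y and whose stem stands upright (world z) over the origin. Nothing wider than 29 mm from the axis lies above z 100 mm except the wheel
- valve (a joint): vertical shift (m, + up) of the whole valve on its rubber mounts, 0 at rest; stiffness 5 N/mm, so it shows the net force with which the hand lifts or presses; beyond 2 mm (10 N) either way the mounts are overstrained
- wheel: red handwheel on the stem: round ring, 62 mm outside, rod 12 mm thick, three spokes; origin at the ring's centre, about 210 mm above the bench at the start, z up. Free height under the ring 46 mm or more. Anticlockwise from above (+ about z) raises it and the stem 20 mm a turn (3.18 mm per rad). Any grasp yaw will do; several grasps are needed. Turns freely at 0.12 N m, stays where left
- stem: steel stem 11 mm thick with a yellow collar (29 mm across, 6 mm thick); origin at the centre of the collar's top face, 82 mm below the wheel's origin. It rises with the wheel. At the start the collar is 8 to 15 mm below the stop (2.5 to 4.7 rad of turning)
- stop: dark hexagonal stop nut 22 mm high round the stem, rubber-faced below; origin at the centre of its underside, which the collar meets; its height differs from run to run. Against it the torque grows by 0.64 N m per rad. Firmly seated: thrust over 50 N (0.16 N m from the stop); over 230 N (0.73 N m) is forcing it. The wheel's friction adds or, with the hand at rest, takes off up to 0.12 N m
- oil: green oil bottle, 48 mm in diameter, 120 mm high, origin under its base
- tin: open aluminium tin, 72 mm in diameter, 60 mm high, origin under its base
- spanner: steel spanner 180 mm long lying on the bench

How it is judged:
On the way:
1. the collar is pressed firmly against the stop nut (contact force between stem and stop above 50 N), for 0.2 s.
At the end, for the whole second after the job is handed in: the stem's collar stands 1 to 6 mm below the stop nut's underside (a quarter turn is 5 mm, less what the rubber was squeezed), the wheel at rest and released (z of stem in the frame of stop between -0.006 and -0.001 m and angular speed of wheel below 0.1 rad/s); the robot touches nothing.
It fails at once if the valve is pulled up or pushed down on its mounts by more than 2 mm (10 N) (value of joint valve above 0.002 m or value of joint valve below -0.002 m).
It fails at once if the collar is forced against the stop with more than 230 N (contact force between stem and stop above 230 N).
It fails at once if the oil bottle, the tin or the spanner is moved by more than 20 mm (distance of any of oil, tin, spanner from where it was at the start of the episode above 0.02 m).
It also fails if it takes over 72 s, if anything falls off the work surface, if the arm or the gripper's body presses on something with over 40 N, if the wrist force passes 120 N, or if a joint passes its speed limit or range.

## Working session

There is one attempt and no reset: what is moved stays moved. The work goes in short steps, Python scripts to look and compute and a shell command to move; the robot and the scene stay as the last step left them, time stands still between calls to the robot, and variables do not carry over. Pictures are saved under pics/ and viewed, at most 10 in all, crops included, and the job is handed in when it is done.

```bash
mkdir -p pics
cat > h.py <<'E'
import numpy as np,cv2
from bench import ctrl
from scipy.spatial.transform import Rotation as Rn
def grab(n,save=None):
    ci=ctrl.camera_info(n); im,d=ctrl.get_image(n)
    if save: cv2.imwrite('pics/'+save,im)
    return ci,im,d
def pts(ci,uv,d):
    uv=np.asarray(uv,float).reshape(-1,1,2)
    n=cv2.undistortPoints(uv,np.array(ci['intrinsics']),np.array(ci['D'])).reshape(-1,2)
    c=np.c_[n,np.ones(len(n))]*np.asarray(d).reshape(-1,1)
    return (c-np.array(ci['t']))@np.array(ci['R'])
def onplane(ci,uv,z):
    R=np.array(ci['R']);C=-R.T@np.array(ci['t'])
    P=pts(ci,uv,np.ones(np.asarray(uv).reshape(-1,2).shape[0]))-C
    return C+P*((z-C[2])/P[:,2:3])
def mask(im,lo,hi):
    return cv2.inRange(cv2.cvtColor(im,cv2.COLOR_BGR2HSV),lo,hi)
def st():
    s=ctrl.get_state(); return s
E
python3 - <<'E'
from h import *
s=st();print({k:np.round(v,4).tolist() for k,v in s.items()})
print(Rn.from_rotvec(s['tool_rot']).as_matrix().round(3))
ims=[]
for n in('scene','top'):
    ci,im,d=grab(n); ims.append(im)
    print(n,(-np.array(ci['R']).T@ci['t']).round(3))
    for nm,m in(('red',mask(im,(0,150,60),(8,255,255))|mask(im,(172,150,60),(180,255,255))),('yel',mask(im,(22,140,80),(34,255,255))),('grn',mask(im,(40,80,30),(85,255,255)))):
        v,u=np.nonzero((m>0)&(d>0))
        if len(u)<10: print(nm,len(u));continue
        P=pts(ci,np.c_[u,v],d[v,u])
        print(nm,len(u),'uv',np.median(u),np.median(v),'P',np.median(P,0).round(4),np.percentile(P,2,axis=0).round(4),np.percentile(P,98,axis=0).round(4))
cv2.imwrite('pics/a.png',cv2.resize(np.vstack(ims),(400*1,600)))
cv2.imwrite('pics/scene.png',ims[0]);cv2.imwrite('pics/top.png',ims[1])
E
```

```text
{'time': 0.0, 'joint_positions': [1.3291, 0.3218, -0.0701, 1.4517, 0.0226, 1.3708, -0.0569], 'qd': [-0.0003, 0.0009, 0.0014, 0.0014, 0.0003, 0.0005, -0.0008], 'joint_torque': [0.001, -49.1294, -0.4034, -31.2527, -0.0638, 0.0438, 0.0002], 'position': [0.1643, -0.6283, 0.2215], 'tool_rot': [-3.114, -0.4005, 0.0006], 'ft_force': [0.1345, 0.0791, 0.6207], 'torque': [0.0322, 0.041, -0.0283], 'grip_force': 0.0, 'grip_width': 1.0006}
[[ 0.967  0.253 -0.001]
 [ 0.253 -0.967  0.002]
 [-0.    -0.002 -1.   ]]
scene [ 1.323 -0.096  0.811]
red 1418 uv 462.0 162.0 P [0.2221 0.6185 0.0671] [-0.6063 -0.0668 -0.3261] [0.6114 1.1671 0.2157]
yel 0
grn 581 uv 341.0 259.0 P [0.5469 0.1377 0.0584] [0.527  0.1206 0.0054] [0.5545 0.1608 0.0978]
top [0.51  0.054 0.953]
red 2842 uv 79.0 396.0 P [0.2445 0.5553 0.0696] [ 0.1006 -0.0676  0.0051] [0.6071 0.6966 0.2187]
yel 6
grn 337 uv 278.0 255.0 P [0.5264 0.1378 0.0834] [0.5063 0.1222 0.0718] [0.549  0.1644 0.0943]
```

View pics/scene.png

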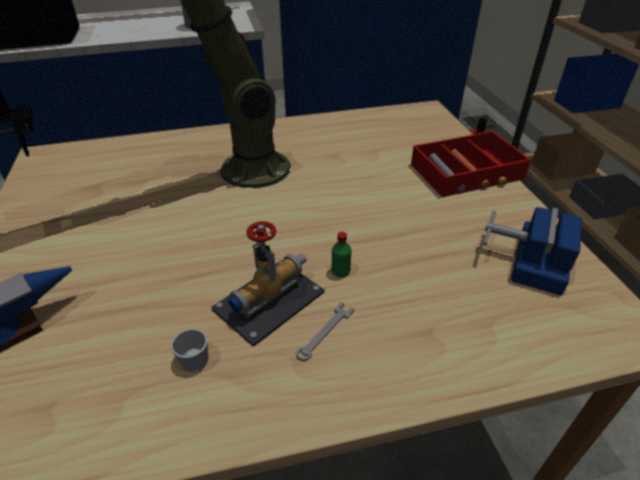

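View pics/top.png

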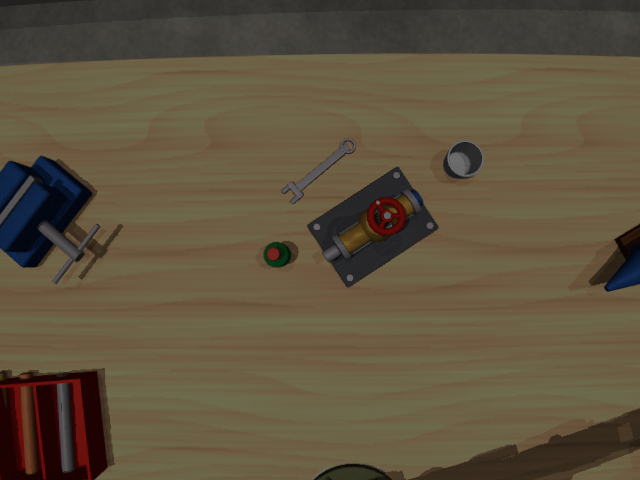

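The scene view shows the wheel at (262,232), the bottle at (342,258), the tin at (191,350) and the spanner at (325,332). The top view shows the wheel at (387,216). The red toolbox also passed the red mask, so next I'll limit the mask to the wheel.

```bash
cat >> h.py <<'E'
def red(im): return mask(im,(0,130,40),(8,255,255))|mask(im,(172,130,40),(180,255,255))
E
python3 - <<'E'
from h import *
rays=[]
for n,(u0,v0) in(('scene',(262,232)),('top',(387,216))):
    ci,im,d=grab(n); m=red(im); k=np.zeros_like(m);k[v0-35:v0+35,u0-35:u0+35]=255; m&=k
    if n=='scene': m[245:]=0
    c=cv2.convexHull(np.vstack(cv2.findContours(m,0,1)[0])); e=cv2.fitEllipse(c); print(n,'ellipse',np.round(e[0],1),np.round(e[1],1),e[2])
    v,u=np.nonzero((m>0)&(d>0)); P=pts(ci,np.c_[u,v],d[v,u]);ok=P[:,2]>.18;P=P[ok]
    print(' depth pts',len(P),P.min(0).round(4),P.max(0).round(4),np.median(P,0).round(4), 'mid',((np.percentile(P,1,axis=0)+np.percentile(P,99,axis=0))/2).round(4))
    for z in(.2,.21,.22):print('  z',z,onplane(ci,[e[0]],z).round(4))
    R=np.array(ci['R']);C=-R.T@ci['t'];D=pts(ci,[e[0]],[1.])[0]-C;rays.append((C,D/np.linalg.norm(D)))
A=sum(np.eye(3)-np.outer(D,D) for C,D in rays);b=sum((np.eye(3)-np.outer(D,D))@C for C,D in rays)
X=np.linalg.solve(A,b);print('tri',X.round(4),[np.linalg.norm(np.cross(X-C,D)).round(4) for C,D in rays])
E
```

```text
scene ellipse [260.8 231. ] [19.9 28.9] 83.38134002685547
 depth pts 375 [ 0.56   -0.0733  0.2039] [ 0.6166 -0.016   0.2184] [ 0.5918 -0.0475  0.213 ] mid [ 0.588  -0.0445  0.2112]
  z 0.2 [[ 0.5738 -0.0437  0.2   ]]
  z 0.21 [[ 0.586  -0.0445  0.21  ]]
  z 0.22 [[ 0.5983 -0.0454  0.22  ]]
top ellipse [385.8 215.8] [38.3 38.9] 133.2435760498047
 depth pts 877 [ 0.5538 -0.0745  0.2098] [ 0.6142 -0.0143  0.2236] [ 0.5834 -0.0429  0.216 ] mid [ 0.5841 -0.0436  0.216 ]
  z 0.2 [[ 0.5855 -0.0459  0.2   ]]
  z 0.21 [[ 0.5845 -0.0446  0.21  ]]
  z 0.22 [[ 0.5835 -0.0433  0.22  ]]
tri [ 0.5846 -0.0446  0.2089] [np.float64(0.0002), np.float64(0.0002)]
```

```bash
python3 -m handwheel '[[0.087,0,0,-0.045,0,0,0],[0.087,0,0,-0.035,0,0,0],[0.087,0.0462,-0.038,0,0,0,0],[0.087,0.0462,-0.038,0,0,0,0],[0.087,0.0462,-0.038,0,0,0,0],[0.087,0.0462,-0.038,0,0,0,0],[0.087,0.0462,-0.038,0,0,0,0],[0.087,0.0462,-0.038,0,0,0,0],[0.087,0.0462,-0.038,0,0,0,0],[0.087,0.0462,-0.038,0,0,0,0],[0.087,0.0462,-0.038,0,0,0,0],[0.087,0.0462,-0.038,0,0,0,0]]'; python3 -c "
from h import *
s=st();print(np.round(s['joint_positions'],3),np.round(s['position'],4),Rn.from_rotvec(s['tool_rot']).as_matrix().round(3))"
```

```text
time: 1.7
position: [0.516, -0.1428, 0.3026]
tool_rot: [3.115, 0.4, 0.0]
ft_force: [1.0, -0.2, 0.1]
grip_width: 0.998
grip_force: 0.0
[ 0.754  0.078 -0.563  1.591  0.042  1.484 -1.127] [ 0.516  -0.1428  0.3026] [[ 0.968  0.253  0.   ]
 [ 0.253 -0.968 -0.001]
 [ 0.     0.001 -1.   ]]
```

```bash
python3 -m handwheel '[[0.087,0.0456,-0.0389,0,0,0,0],[0.087,0.0456,-0.0389,0,0,0,0],[0.087,0,0,0,0,0,10],[0.087,0,0,0,0,0,10],[0.087,0,0,0,0,0,10],[0.087,0,0,0,0,0,10],[0.087,0,0,0,0,0,10],[0.087,0,0,0,0,0,10],[0.087,0,0,0,0,0,0]]'
cat >> h.py <<'E'
def rep():
    s=st();print(round(s['time'],2),'q',np.round(s['joint_positions'],3),'p',np.round(s['position'],4),'f',np.round(s['ft_force'],2),'m',np.round(s['torque'],3),'g',round(s['grip_width']*87,1),round(s['grip_force'],1));print(Rn.from_rotvec(s['tool_rot']).as_matrix().round(4));return s
E
python3 - <<'E'
from h import *
s=rep()
ci,im,d=grab('wrist','w1.png'); print('cam',(-np.array(ci['R']).T@ci['t']).round(3))
m=red(im);v,u=np.nonzero((m>0)&(d>0));P=pts(ci,np.c_[u,v],d[v,u]);k=(P[:,2]>.19)&(P[:,2]<.24);P=P[k];uv=np.c_[u,v][k]
print(len(P),P.min(0).round(4),P.max(0).round(4))
e=cv2.fitEllipse(cv2.convexHull(uv.astype(np.int32)));print(e);X=onplane(ci,[e[0]],.212)[0];print('centre',X.round(4))
R=Rn.from_rotvec(s['tool_rot']).as_matrix();print('in tool',(R.T@(X-s['position'])).round(4))
E
```

```text
time: 2.82
position: [0.5837, -0.046, 0.3024]
tool_rot: [2.9, -1.208, -0.0]
ft_force: [-0.8, 0.6, -0.2]
grip_width: 0.996
grip_force: 0.0
2.83 q [ 0.503  0.196 -0.549  1.474  0.102  1.5   -2.404] p [ 0.5837 -0.046   0.3024] f [-0.79  0.57 -0.2 ] m [ 0.127 -0.037  0.009] g 86.6 0.0
[[ 7.042e-01 -7.100e-01 -4.000e-04]
 [-7.100e-01 -7.042e-01 -2.000e-04]
 [-1.000e-04  4.000e-04 -1.000e+00]]
cam [ 0.633 -0.096  0.465]
3410 [ 0.5557 -0.0756  0.2065] [ 0.6161 -0.0158  0.2243]
((311.1556701660156, 239.76309204101562), (74.92959594726562, 77.87129211425781), 94.86727142333984)
centre [ 0.5865 -0.0459  0.212 ]
in tool [ 0.0019 -0.0021  0.0904]
```

View pics/w1.png

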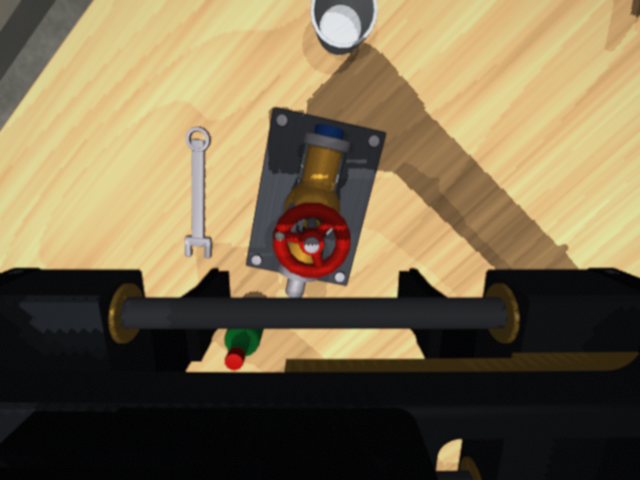

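The wrist view shows the wheel at (311,240), midway between the open fingers, with the bottle at (240,345) and the tin at (343,20), both well clear. Next I'll lower the hand over it.

```bash
python3 -m handwheel '[[0.087,0.0008,-0.002,0.03,0,0,0],[0.087,0,0,0.03,0,0,0],[0.087,0,0,0.03,0,0,0],[0.087,0,0,0.021,0,0,0],[0.087,0,0,0,0,0,0],[0.087,0,0,0,0,0,0]]'; python3 -c "
from h import *
rep();grab('wrist','w2.png')"
python3 -m handwheel '[[0.06,0,0,0,0,0,0],[0.06,0,0,0,0,0,0],[0.06,0,0,0,0,0,0],[0.056,0,0,0,0,0,0],[0.056,0,0,0,0,0,0],[0.056,0,0,0,0,0,0]]' 10; python3 -c "
from h import *
rep()"
```

```text
time: 3.62
position: [0.5864, -0.0451, 0.1926]
tool_rot: [-2.899, 1.209, -0.002]
ft_force: [0.2, 0.2, -0.2]
grip_width: 0.999
grip_force: 0.0
3.62 q [ 0.499  0.248 -0.545  1.638  0.133  1.292 -2.431] p [ 0.5864 -0.0451  0.1926] f [ 0.18  0.17 -0.19] m [ 0.134  0.047 -0.038] g 86.9 0.0
[[ 7.037e-01 -7.105e-01  1.400e-03]
 [-7.105e-01 -7.037e-01 -1.000e-04]
 [ 1.000e-03 -9.000e-04 -1.000e+00]]
time: 4.42
position: [0.5857, -0.0453, 0.1915]
tool_rot: [2.898, -1.211, -0.0]
ft_force: [0.2, -0.6, 1.8]
grip_width: 0.696
grip_force: 10.0
4.42 q [ 0.499  0.248 -0.545  1.639  0.133  1.292 -2.432] p [ 0.5857 -0.0453  0.1915] f [ 0.17 -0.64  1.75] m [0.001 0.203 0.016] g 60.5 10.0
[[ 7.027e-01 -7.115e-01 -2.000e-04]
 [-7.115e-01 -7.027e-01 -2.000e-04]
 [ 0.000e+00  3.000e-04 -1.000e+00]]
```

View pics/w2.png

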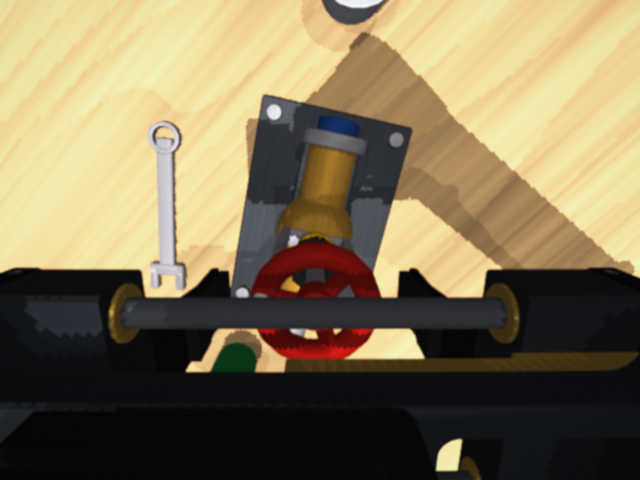

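The wheel sits between the fingers at about (316,300), the fingers closed at 60.5 mm, and the lift force is low. I'll make a short trial turn first.

```bash
python3 -m handwheel '[[0.05,0,0,0,0,0,0],[0.05,0,0,0,0,0,0],[0.05,0,0,-0.00028,0,0,-5],[0.05,0,0,-0.00056,0,0,-10],[0.05,0,0,-0.00056,0,0,-10],[0.05,0,0,0,0,0,0]]' 25; python3 -c "
from h import *
rep()"
```

```text
time: 5.18
position: [0.5858, -0.0451, 0.1929]
tool_rot: [-3.092, 0.557, -0.0]
ft_force: [-0.6, 0.1, 1.6]
grip_width: 0.691
grip_force: 25.0
5.17 q [ 0.542  0.255 -0.598  1.636  0.148  1.296 -2.008] p [ 0.5858 -0.0451  0.1929] f [-0.6   0.11  1.59] m [-0.015  0.097  0.139] g 60.2 25.0
[[ 9.371e-01 -3.491e-01  1.000e-04]
 [-3.491e-01 -9.371e-01  1.000e-04]
 [ 0.000e+00 -2.000e-04 -1.000e+00]]
```

```bash
python3 -m handwheel '[[0.05,0,0,-0.00056,0,0,-10],[0.05,0,0,-0.00056,0,0,-10],[0.05,0,0,-0.00056,0,0,-10],[0.05,0,0,-0.00055,0,0,-10],[0.05,0,0,-0.00055,0,0,-10]]' 25; python3 -c "
from h import *
rep()"; python3 -m handwheel '[[0.05,0,0,-0.00056,0,0,-10],[0.05,0,0,-0.00056,0,0,-10],[0.05,0,0,-0.00056,0,0,-10],[0.05,0,0,-0.00055,0,0,-10],[0.05,0,0,-0.00055,0,0,-10],[0.05,0,0,0,0,0,0]]' 25; python3 -c "
from h import *
rep();
for n in('scene','top','wrist'):
  ci,im,d=grab(n,n+'3.png')
"
```

```text
time: 5.8
position: [0.5858, -0.0445, 0.1957]
tool_rot: [-3.035, -0.807, -0.0]
ft_force: [-1.1, 0.4, 1.2]
grip_width: 0.693
grip_force: 25.0
5.8 q [ 0.633  0.273 -0.711  1.629  0.183  1.307 -1.159] p [ 0.5858 -0.0445  0.1957] f [-1.11  0.42  1.24] m [ 0.16   0.191 -0.161] g 60.3 25.0
[[ 8.680e-01  4.965e-01 -0.000e+00]
 [ 4.965e-01 -8.680e-01  8.000e-04]
 [ 4.000e-04 -7.000e-04 -1.000e+00]]
time: 6.55
position: [0.5854, -0.0443, 0.1984]
tool_rot: [-2.415, -2.007, 0.0]
ft_force: [-2.0, 1.4, 1.7]
grip_width: 0.693
grip_force: 25.0
6.55 q [ 0.731  0.3   -0.837  1.623  0.227  1.322 -0.325] p [ 0.5854 -0.0443  0.1984] f [-2.03  1.39  1.74] m [0.368 0.436 0.099] g 60.3 25.0
[[ 1.830e-01  9.831e-01 -1.000e-03]
 [ 9.831e-01 -1.830e-01  1.100e-03]
 [ 9.000e-04 -1.200e-03 -1.000e+00]]
```

View pics/scene3.png

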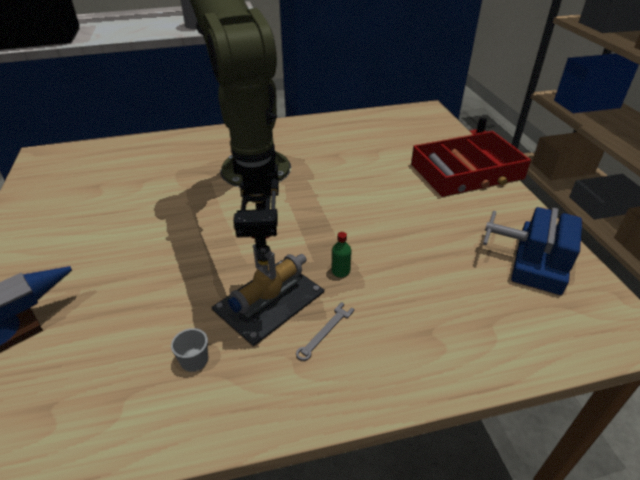

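The scene view shows the hand over the wheel at (257,230), with the bottle, tin and spanner where they were. I'll check the wrist picture for slip.

```bash
python3 -c "
import cv2,numpy as np
a=cv2.imread('pics/w2.png')[200:380,210:430];b=cv2.imread('pics/wrist3.png')[200:380,210:430]
cv2.imwrite('pics/cmp.png',cv2.resize(np.hstack([a,b]),None,fx=1.8,fy=1.8))"
```

```text
(no output)
```

View pics/cmp.png

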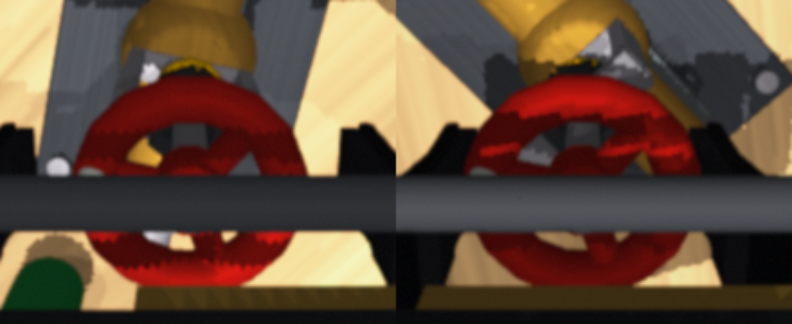

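The spokes sit the same way in the tool frame in both crops, so nothing has slipped: 125° turned so far. Next I'll get a torque baseline, averaging readings to cut the noise.

```bash
cat >> h.py <<'E'
def avg(n=5):
    L=[]
    for i in range(n):
        s=st(); R=Rn.from_rotvec(s['tool_rot']).as_matrix()
        L.append(np.r_[s['torque'],s['joint_torque'][6],s['ft_force'],np.degrees(np.arctan2(R[1,0],R[0,0])),s['position'],s['joint_positions'][[0,2,6]] if isinstance(s['joint_positions'],np.ndarray) else np.array(s['joint_positions'])[[0,2,6]]]); ctrl.get_image('wrist')
    L=np.array(L);m=L.mean(0);print(round(s['time'],2),'mom',m[:3].round(3),'sd',L[:,2].std().round(3),'tq7',m[3].round(3),L[:,3].std().round(3),'F',m[4:7].round(2),'yaw',m[7].round(2),'p',m[8:11].round(4),'q137',m[11:].round(3))
E
python3 -c "
from h import *
avg()"; python3 -m handwheel '[[0.05,0,0,-0.0005,0,0,-9],[0.05,0,0,-0.0005,0,0,-9]]'; python3 -c "
from h import *
avg()"
```

```text
6.9 mom [ 0.568  0.632 -0.038] sd 0.039 tq7 0.019 0.043 F [-2.58  2.72  1.07] yaw 79.55 p [ 0.5854 -0.0444  0.1984] q137 [ 0.73  -0.836 -0.323]
time: 7.2
position: [0.5852, -0.0445, 0.1994]
tool_rot: [-2.062, -2.369, 0.001]
ft_force: [-4.3, 3.0, 1.0]
grip_width: 0.695
grip_force: 25.0
7.4 mom [0.67  0.813 0.036] sd 0.079 tq7 -0.079 0.553 F [-3.86  3.56  1.91] yaw 97.86 p [ 0.5852 -0.0445  0.1993] q137 [ 0.768 -0.887 -0.018]
```

```bash
for i in 1; do python3 -m handwheel '[[0.05,0,0,-0.00056,0,0,-10],[0.05,0,0,-0.00056,0,0,-10]]' 30 | grep none; python3 -c "
from h import *
avg(4)"; done; python3 -m handwheel '[[0.05,0,0,-0.00056,0,0,-10],[0.05,0,0,-0.00056,0,0,-10]]' 30 | grep none; python3 -c "
from h import *
avg(4)"
```

```text
7.85 mom [0.66  0.895 0.032] sd 0.102 tq7 -0.089 0.691 F [-4.69  3.27  1.91] yaw 117.94 p [ 0.5851 -0.0445  0.2004] q137 [ 0.811 -0.946  0.314]
8.3 mom [0.664 0.94  0.045] sd 0.141 tq7 -0.089 0.683 F [-5.    3.07  1.89] yaw 137.93 p [ 0.5849 -0.0447  0.2015] q137 [ 0.854 -1.007  0.642]
```

```bash
sed -i "s/'sd',L\[:,2\].std().round(3)/'mz',L[:,2].round(2)/" h.py
python3 -m handwheel '[[0.05,0,0,-0.00056,0,0,-10],[0.05,0,0,-0.00028,0,0,-5]]' 30 | grep none; python3 -c "
from h import *
avg(4)"; python3 -m handwheel '[[0.05,0,0,-0.00056,0,0,-10],[0.05,0,0,-0.00028,0,0,-5]]' 30 | grep none; python3 -c "
from h import *
avg(4)"
```

```text
8.75 mom [0.639 0.966 0.04 ] mz [-0.15  0.09  0.12  0.1 ] tq7 0.017 0.22 F [-4.7   3.04  1.86] yaw 152.79 p [ 0.5849 -0.0448  0.2023] q137 [ 0.886 -1.056  0.883]
9.2 mom [0.618 1.009 0.044] mz [-0.15  0.12  0.07  0.14] tq7 0.016 0.217 F [-5.21  2.71  1.56] yaw 167.78 p [ 0.5848 -0.0449  0.2031] q137 [ 0.918 -1.107  1.124]
```

```bash
python3 -m handwheel '[[0.087,0,0,0,0,0,0],[0.087,0,0,0,0,0,0],[0.087,0,0,0,0,0,0],[0.087,0,0,0,0,0,0],[0.087,0,0,0,0,0,10],[0.087,0,0,0,0,0,10],[0.087,0,0,0,0,0,10],[0.087,0,0,0,0,0,10],[0.087,0,0,0,0,0,10],[0.087,0,0,0,0,0,10],[0.087,0,0,0,0,0,10],[0.087,0,0,0,0,0,10]]' 30; python3 -m handwheel '[[0.087,0,0,0,0,0,10],[0.087,0,0,0,0,0,10],[0.087,0,0,0,0,0,10],[0.087,0,0,0,0,0,10],[0.087,0,0,0,0,0,10],[0.087,0,0,0,0,0,10],[0.087,0,0,0,0,0,10],[0.087,0,0,0,0,0,10],[0.087,0,0,0,0,0,0],[0.087,0,0,0,0,0,0]]' 30
python3 - <<'E'
from h import *
avg(2);s=rep()
ci,im,d=grab('wrist','w4.png')
m=red(im);v,u=np.nonzero((m>0)&(d>0));P=pts(ci,np.c_[u,v],d[v,u]);k=(P[:,2]>.20)&(P[:,2]<.26)&(np.abs(P[:,:2]-s['position'][:2]).max(1)<.05);P=P[k]
print(len(P),np.percentile(P,[.5,99.5],axis=0).round(4))
E
```

```text
time: 10.75
position: [0.5859, -0.0453, 0.2034]
tool_rot: [2.272, 2.169, 0.0]
ft_force: [-0.2, 0.7, 0.3]
grip_width: 0.997
grip_force: 0.0
time: 12.0
position: [0.5858, -0.0451, 0.2034]
tool_rot: [3.134, 0.215, 0.0]
ft_force: [0.1, 0.7, -0.2]
grip_width: 0.999
grip_force: 0.0
12.05 mom [-0.008 -0.03   0.013] mz [ 0.04 -0.01] tq7 0.008 0.009 F [-0.22  0.33 -0.33] yaw 7.81 p [ 0.5858 -0.0451  0.2034] q137 [ 0.588 -0.653 -1.525]
12.1 q [ 0.588  0.257 -0.653  1.62   0.161  1.318 -1.525] p [ 0.5858 -0.0452  0.2034] f [-0.02 -0.13  0.03] m [ 0.003 -0.061 -0.005] g 87.2 0.0
[[ 9.908e-01  1.350e-01 -1.000e-04]
 [ 1.350e-01 -9.908e-01 -1.000e-04]
 [-1.000e-04  0.000e+00 -1.000e+00]]
6521 [[ 0.561  -0.072   0.22  ]
 [ 0.6163 -0.0167  0.2304]]
```

View pics/w4.png

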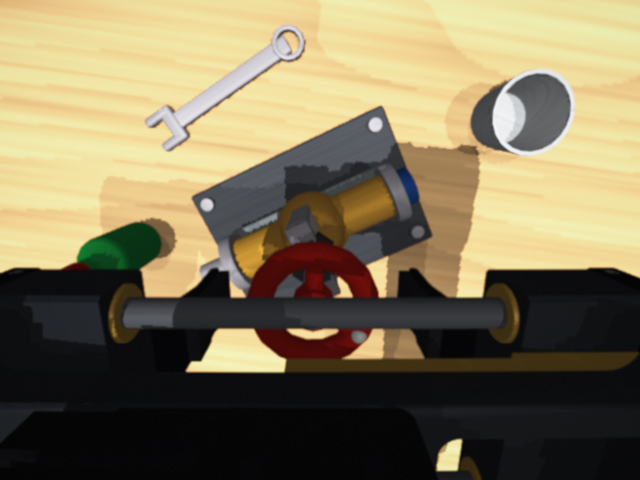

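Released cleanly: the wheel is at about (312,300) between the open fingers and its neighbours haven't moved. I'll regrasp and feel for the stop.

```bash
python3 -m handwheel '[[0.06,0,0,0,0,0,0],[0.06,0,0,0,0,0,0],[0.06,0,0,0,0,0,0],[0.05,0,0,0,0,0,0],[0.05,0,0,0,0,0,0],[0.05,0,0,0,0,0,0]]' 35|grep none; python3 -c "
from h import *
avg(4)"; python3 -m handwheel '[[0.05,0,0,-0.00056,0,0,-10],[0.05,0,0,-0.00028,0,0,-5]]' 35 | grep none; python3 -c "
from h import *
avg(4)"
```

```text
13.05 mom [0.154 0.051 0.049] mz [0.09 0.04 0.04 0.02] tq7 -0.03 0.002 F [-0.66  0.6   0.21] yaw 7.67 p [ 0.5858 -0.0449  0.2034] q137 [ 0.587 -0.653 -1.527]
13.5 mom [0.237 0.051 0.041] mz [-0.18  0.07  0.13  0.15] tq7 0.026 0.249 F [-0.35  1.34  0.19] yaw 22.78 p [ 0.5857 -0.0448  0.2043] q137 [ 0.615 -0.687 -1.271]
```

```bash
python3 -m handwheel '[[0.05,0,0,-0.00056,0,0,-10],[0.05,0,0,-0.00028,0,0,-5]]' 35|grep none; python3 -c "
from h import *
avg(4)"
```

```text
13.95 mom [ 0.428 -0.092 -0.041] mz [-0.25  0.04  0.03  0.02] tq7 0.107 0.247 F [ 0.34  2.11 -1.01] yaw 37.7 p [ 0.5858 -0.0446  0.2049] q137 [ 0.642 -0.722 -1.019]
```

```bash
python3 -m handwheel '[[0.05,0,0,-0.00056,0,0,-10]]' 40|grep none; python3 -c "
from h import *
avg(4)"
```

```text
14.28 mom [ 0.666 -0.234 -0.092] mz [-0.26 -0.02 -0.01 -0.07] tq7 -0.06 0.909 F [ 0.32  3.24 -2.02] yaw 47.75 p [ 0.5858 -0.0445  0.2054] q137 [ 0.661 -0.745 -0.85 ]
```

```bash
python3 -m handwheel '[[0.05,0,0,-0.00056,0,0,-10]]' 40|grep none; python3 -c "
from h import *
avg(4)"
```

```text
14.6 mom [ 0.906 -0.305 -0.164] mz [-0.36 -0.11 -0.11 -0.08] tq7 -0.001 0.906 F [ 1.35  4.84 -4.02] yaw 57.68 p [ 0.5858 -0.0444  0.2059] q137 [ 0.679 -0.77  -0.682]
```

```bash
python3 -m handwheel '[[0.05,0,0,0.0004,0,0,0],[0.05,0,0,0,0,0,0]]' 50|grep none; python3 -c "
from h import *
avg(4)
ci,im,d=grab('wrist','w5.png')
a=cv2.imread('pics/w4.png')[200:380,210:430];b=im[200:380,210:430]
cv2.imwrite('pics/cmp2.png',cv2.resize(np.hstack([a,b]),None,fx=1.8,fy=1.8))"
```

```text
15.05 mom [ 1.062 -0.238 -0.175] mz [-0.17 -0.17 -0.19 -0.16] tq7 0.205 0.0 F [ 1.28  4.61 -3.02] yaw 57.49 p [ 0.5858 -0.0445  0.2058] q137 [ 0.679 -0.769 -0.686]
```

View pics/cmp2.png

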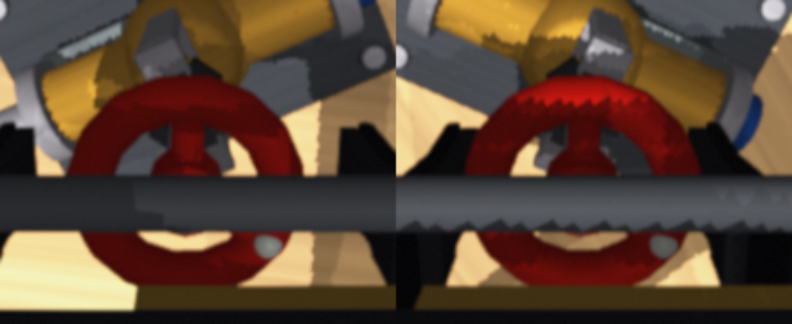

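The spoke and the dot haven't moved in the hand, so it still isn't slipping. Contact was at a yaw of about 22–35°. I'll turn a little further to seat it firmly, without lifting more.

```bash
python3 -m handwheel '[[0.05,0,0,-0.0001,0,0,-6],[0.05,0,0,-0.0001,0,0,-6],[0.05,0,0,0,0,0,0],[0.05,0,0,0,0,0,0],[0.05,0,0,0,0,0,0]]' 50|grep none; python3 -c "
from h import *
avg(4)"
```

```text
15.93 mom [ 1.106 -0.175 -0.184] mz [-0.19 -0.16 -0.23 -0.16] tq7 0.163 0.0 F [ 1.12  5.44 -2.38] yaw 69.5 p [ 0.5858 -0.0443  0.2061] q137 [ 0.702 -0.8   -0.484]
```

```bash
python3 -m handwheel '[[0.05,0,0,-0.0002,0,0,-8]]' 50; python3 -c "
from h import *
avg(5)"; python3 -m handwheel '[[0.05,0,0,0,0,0,0],[0.05,0,0,0,0,0,0]]' 50
```

```text
time: 16.1
position: [0.5857, -0.0442, 0.2062]
tool_rot: [-2.447, -1.969, -0.001]
ft_force: [1.2, 6.4, -3.4]
grip_width: 0.683
grip_force: 50.0
16.3 mom [ 1.166 -0.12  -0.256] mz [-0.47 -0.22 -0.16 -0.21 -0.23] tq7 0.159 0.599 F [ 1.53  5.79 -2.75] yaw 77.66 p [ 0.5857 -0.0442  0.2062] q137 [ 0.718 -0.821 -0.348]
time: 16.6
position: [0.5857, -0.0442, 0.2063]
tool_rot: [-2.449, -1.966, -0.001]
ft_force: [2.1, 5.7, -2.5]
grip_width: 0.683
grip_force: 50.0
```

```bash
python3 -m handwheel '[[0.05,0,0,0.0004,0,0,10],[0.05,0,0,0.0004,0,0,10],[0.05,0,0,0.0004,0,0,10],[0.05,0,0,0,0,0,0]]' 50|grep force; python3 -c "
from h import *
avg(4)"
```

```text
ft_force: [0.9, 4.9, -1.6]
grip_force: 50.0
17.25 mom [ 1.098 -0.124 -0.274] mz [-0.29 -0.24 -0.32 -0.25] tq7 0.073 0.232 F [ 0.85  5.16 -1.43] yaw 47.73 p [ 0.5858 -0.0446  0.2052] q137 [ 0.659 -0.743 -0.85 ]
```

```bash
python3 -m handwheel '[[0.05,0,0,0.0005,0,0,10],[0.05,0,0,0.0005,0,0,10],[0.05,0,0,0,0,0,0]]' 50|grep force; python3 -c "
from h import *
avg(4)";  python3 -m handwheel '[[0.05,0,0,0.0005,0,0,10],[0.05,0,0,0.0005,0,0,10],[0.05,0,0,0,0,0,0]]' 50|grep force; python3 -c "
from h import *
avg(4)"
```

```text
ft_force: [-0.8, 4.8, 0.1]
grip_force: 50.0
17.82 mom [ 1.068  0.157 -0.114] mz [-0.15 -0.15 -0.07 -0.09] tq7 -0.051 0.207 F [-0.79  4.74  0.52] yaw 27.87 p [ 0.5857 -0.0449  0.2043] q137 [ 0.621 -0.696 -1.184]
ft_force: [-1.4, 4.0, 0.8]
grip_force: 50.0
18.4 mom [ 1.081  0.177 -0.1  ] mz [-0.14 -0.09 -0.14 -0.02] tq7 -0.073 0.208 F [-0.87  4.24  0.96] yaw 7.86 p [ 0.5858 -0.0452  0.2032] q137 [ 0.584 -0.649 -1.523]
```

Contact is back at a yaw of about 33°. I'll turn another 38° to leave roughly a 3.5 mm gap, then let go and raise the hand.

```bash
python3 -m handwheel '[[0.05,0,0,0.0005,0,0,10],[0.05,0,0,0.0005,0,0,10],[0.05,0,0,0.0005,0,0,10],[0.05,0,0,0.0004,0,0,8],[0.05,0,0,0,0,0,0],[0.05,0,0,0,0,0,0]]' 50|grep force; python3 -c "
from h import *
avg(4)"; python3 -m handwheel '[[0.05,0,0,0,0,0,0],[0.087,0,0,0,0,0,0],[0.087,0,0,0,0,0,0],[0.087,0,0,0,0,0,0],[0.087,0,0,0,0,0,0],[0.087,0,0,0,0,0,0]]' 10; python3 -c "
from h import *
avg(3);grab('wrist','w6.png')
im=cv2.imread('pics/w6.png')[200:380,210:430];a=cv2.imread('pics/w5.png')[200:380,210:430]
cv2.imwrite('pics/cmp3.png',cv2.resize(np.hstack([a,im]),None,fx=1.8,fy=1.8))"
```

```text
ft_force: [-0.7, 3.8, 1.2]
grip_force: 50.0
19.35 mom [ 0.844  0.26  -0.055] mz [-0.07 -0.06 -0.05 -0.04] tq7 0.045 0.028 F [-0.86  3.67  1.32] yaw -30.23 p [ 0.5857 -0.0455  0.2011] q137 [ 0.518 -0.567 -2.17 ]
time: 20.15
position: [0.5858, -0.0453, 0.2011]
tool_rot: [3.032, -0.822, 0.0]
ft_force: [0.3, -0.1, 0.9]
grip_width: 0.992
grip_force: 0.0
20.25 mom [0.082 0.036 0.02 ] mz [ 0.06 -0.02  0.02] tq7 0.0 0.0 F [-0.12  0.2   0.28] yaw -30.34 p [ 0.5858 -0.0452  0.2011] q137 [ 0.517 -0.567 -2.172]
```

View pics/cmp3.png

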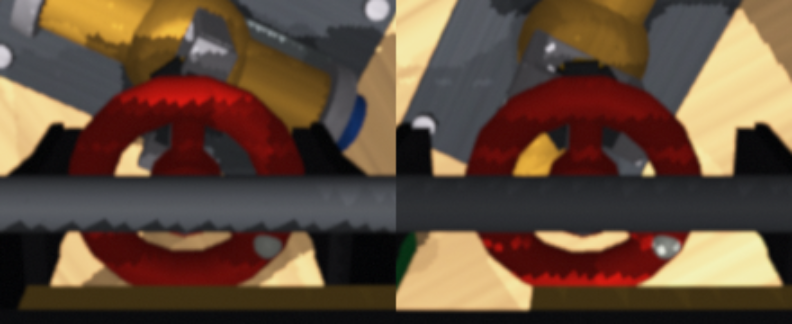

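The wheel turned back with the hand, without slipping, and the fingers are now open and clear of it. Next I'll raise the hand clear and look once more.

```bash
python3 -m handwheel '[[0.087,0,0,-0.02,0,0,0],[0.087,0,0,-0.05,0,0,0],[0.087,0,0,-0.06,0,0,0],[0.087,0,0,-0.02,0,0,0],[0.087,0,0,0,0,0,0],[0.087,0,0,0,0,0,0]]'; python3 -c "
from h import *
ci,im,d=grab('scene');cv2.imwrite('pics/s7.png',cv2.resize(im[170:390,150:390],None,fx=2.5,fy=2.5,interpolation=2))"
```

```text
time: 21.1
position: [0.5853, -0.0452, 0.3503]
tool_rot: [3.032, -0.822, -0.002]
ft_force: [0.6, -0.7, -0.3]
grip_width: 0.996
grip_force: 0.0
```

View pics/s7.png

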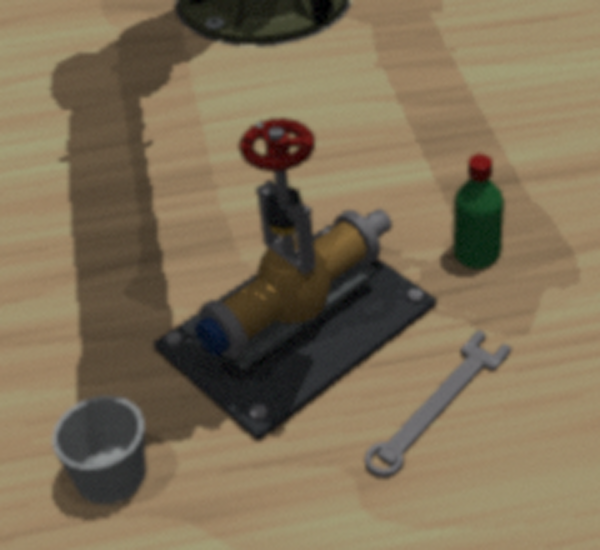

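The crop shows the wheel free at (277,145) and the yellow collar just below the dark nut at (285,230). The bottle, tin and spanner are where they started, so I'm handing the job in.

```bash
python3 -c "
from bench import ctrl
print(ctrl.close_job())"
```

```text
the job is handed in; nothing more can be done
None
```

I opened the valve until the collar seated on the stop at an estimated 100–150 N, backed it off to a gap of about 3.5 mm (estimated from the turn angle), let go, and handed the job in at about 21 s; no verdict came back.

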